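# Complete the kit tray, peel it off the clinging stack and present it at the reader

### The job

Stand the flanged aluminium stud, flange down, in the empty pocket of the top tray and let go of it. Then peel that tray off the clinging stack by lifting it by its corner lug, so that the opposite corner comes away last and the trays below stay sitting on the bench. Finish while still holding the tray in the gripper, level and still, centred about 10 cm above the reader pad with the stud still in its pocket, and leave the other things on the bench where they are.

Things in the scene. Friction and masses are not known exactly. Their poses are not given: they have to be found in the camera images.
- tray: Top tray: grey moulded tray, 150 mm square flange, 0.2 kg. Origin: centre of its tub's underside; x, y along its sides, z up. Flange z 16 to 20 mm, resting on the tray below; tub 116 mm square hangs down. Four 53 mm square pockets, 17 mm deep, floor z 3 mm; three hold fixed modules no higher than the flange, the one at (-28, -28) mm is empty. 20 mm above the stack's origin at start.
- tray_pocket (a point): Centre of the empty pocket's floor, at (-28, -28, 3) mm in the tray's frame.
- tray_lug (a point): Grip point of the corner lug, at (60, 60, 43) mm in the tray's frame: an upright fin 12 mm thick, 26 mm long along the tray's diagonal (pointing at the tray's centre), standing 36 mm above the flange, its top 13 mm above this point. Pinch it across its thickness, at right angles to the diagonal, TCP here.
- tray_lug_corner (a point): Flange corner under the lug, underside, at (75, 75, 16) mm in the tray's frame. Near each of the four corners a sprung rubber pad on the stack (16 mm wide, top 3 mm above the flange) presses on the tray's edge and clings with 1 to 1.5 N until that part is about 7 mm up; turn the tray slowly about the far corner and the stack stays down.
- tray_heel_corner (a point): Flange corner farthest from the lug, underside, at (-75, -75, 16) mm in the tray's frame: the pivot of the peel. A firm pinch (about 80 N) on the lug carries the tray rigidly: it tilts only as the gripper tilts, and 0.12 rad about this corner peels it.
- stack: The nested trays below, one loose grey block 150 x 150 mm, 36 mm high, 0.8 to 1 kg, with an open recess 122 mm square and 24 mm deep in which the top tray's tub hangs with 3 mm play all round. Origin: centre of its underside; axes as the tray's at the start. Left or right of the robot's middle, the reader on the other side.
- stud: Bare aluminium flanged stud, 40 to 85 g: round flange 40 mm across, 6 mm thick; round stem 18 mm across; 44 mm high overall. Origin: centre of the flange's flat face; z along the stem, away from the flange. Starts with that face flat on the cradle's 30 degree slope, the stem leaning towards the cradle's -x.
- cradle: Fixed grey cradle, 80 x 70 mm base, about 50 mm high, with a 60 mm square slope of 30 degrees that falls to its -x (roughly towards the robot) and 7 mm lips below and beside the stud's flange. Origin: centre of its underside; the slope's centre is 34 mm above it.
- reader: Fixed white reader pad, 120 x 120 mm, 35 mm high, dark glass window 92 mm square on top. Origin: centre of its underside.
- reader_window (a point): Centre of the reader's glass, on its top face, 35 mm above the bench.
- screwdriver: Bystander: screwdriver lying between stack and reader, 150 mm long, under 35 mm high; origin at its underside.
- solder_reel: Bystander: grey reel standing on its flat end, 56 mm across, 40 mm high; origin at the centre of its underside.
- flux_jar: Bystander: amber glass jar, 48 mm across, 60 mm high; origin at the centre of its underside.
- screw_cup: Bystander: small steel cup, 60 mm across, 45 mm high; origin at the centre of its underside.
- chip_box: Bystander: small cardboard box, 70 x 50 x 25 mm; origin at the centre of its underside.
Things that resemble listed ones, but are neither listed nor needed, are in the scene too. Leave any purple look-alike of the stack alone. Leave any red look-alike of the stud alone.

How it is judged:
By the outcome, as a careful person would: the job done as asked, in the order asked, and still so for the second after the job is handed in, while the arm keeps its last pose, push and grip.
It also fails if it takes over 54 s, if anything falls off the work surface, if the arm or the gripper's body presses on something with over 40 N, if the wrist force passes 120 N, or if a joint passes its speed limit or range.

### The arm

A 6-joint arm with a two-finger parallel gripper is mounted at the origin on the work surface. World frame = base frame: x ahead of the robot, y to its left, z up, the work surface at z = 0. Lengths are in m, angles in rad, forces in N, time in s.
With the tool pointing down it reaches from about 0.25 to 0.8 m from the base axis. Payload 3.9 kg.
Tool frame: the origin (TCP) lies between the finger pads, 19 mm behind the fingertips; this is the grasp point; z points along the fingers, y is the line along which they close (so a half turn about z gives the same grasp; the last joint's range is limited). The gripper opens to 85 mm and grips with 20 to 120 N. Pads are 22 mm wide; open, the fingers measure 114 mm over their backs; the gripper's body (76 mm by 85 mm) begins 54 mm behind the grasp point. The pads swing forward as they close: fully open they stand 13 mm farther back than shut.
Start: joints at [-1.149, 0.26, -0.138, 1.173, 0, 1.571], TCP at [0.215, -0.479, 0.25] pointing down, gripper open.
Joint ranges: [-2.78, 2.78], [-0.83, 1.72], [-1.28, 1.37], [-1.9, 2.12], [-1.57, 1.48], [-3.14, 3.14]. Speed limits (rad/s): [2.57, 2.57, 3.14, 3.14, 3.14, 3.14].

### API

Orientations are given as a rotation vector (axis times angle).
In Python, from plant import ctrl, cams, finder gives the robot as it stands.
- The arm moves only by the tool send_rows, never from a script. Its argument "increments" is a list of rows, each a list of 3 entries, a list of its own where there are three numbers: the turn, a rotation vector about the tool's x, y, z each as a share of 0.15 rad, from -1 to 1, then the shift along the tool's x, y, z each as a share of 0.05 m, from -1 to 1, then the finger opening in mm, from 0 to 85.4. In form: [[[ax, ay, az], [dx, dy, dz], grip], ...]. A call has 1 to 5 rows; each row shifts and turns the commanded pose from where the row before left it, along the tool's axes as they then stand; what a row does not reach is not made up. A row lasts 1/10 s, in which the tool goes at most 50 mm and 8.59 degrees, less where a joint would pass 70% of its speed; a pose out of reach is approached as far as the arm can. A call with a number of a shift or a turn outside -1 to 1 is refused whole. A call with a gripper value outside its range is refused whole. The fingers move at their own pace and stop on an object; "newtons" is the grip in N (left out, the last holds). Time passes only in rows, so rows that do not move let the fingers close. It gives the time, the measured TCP pose, the force, the opening and the grip force at its end, in the units of the state.
- ctrl.get_state(): the state, without advancing time (a new reading comes with each control period).
- cams.capture(name): name is "scene" or "top" or "wrist"; returns a dict with "img" (400x640x3 uint8, red, green, blue), "intrinsics" (3x3 intrinsics, pixels), "pose" (4x4, takes a point from camera to world coordinates). Camera axes: x right, y down, z forward; pixel columns grow to the right and rows downward; lengths in m; the calibration is good to about 2 mm. A picture is of the moment at which its call begins. There is no depth.
- ctrl.finish_job(): hands the job in; it is judged then, once.
Trained networks look in a picture, given as the dict that the camera call returned (one of the last four; its "shot" number tells which), for a name from the list of things; names that differ only in an ending like _2 or _b are one class to them, and where a whole thing is asked for, a point or a joint stands for the part that bears it (a point fixed in the world has none). Each returns a list of dicts, best first, with "score" (0 to 1); they miss things now and then, are a little off and sometimes report something else, mostly with a low value. They report only what shows in the picture. A call takes as long as a camera call. They do not tell look-alikes from the thing itself.
- finder.look_for(picture, target): "at" ([x, y, z] in m, in world coordinates, good to about 4 mm: the middle of the surface that is visible of it).
The state is a dict: "clock": time; "joint_positions": joint angles; "joint_vel": joint speeds; "effort": joint torques, N m; "ee_pos": TCP position; "orientation": TCP orientation; "force": force on the tool from outside, world axes, zero at the start; "moment": the same for the moment, N m; "opening": finger opening in m; "finger_force": force on a finger pad.
Only numpy, scipy, OpenCV 4.12 (cv2) and the standard library are available. Lean on these libraries where they do the work, as an engineer would, in place of code of your own. Each camera call takes 0.05 s, during which the arm holds its last target. There are 200 camera calls.

## Working session

There is one attempt and no reset: what is moved stays moved. The work goes in short steps, Python scripts to look and compute and a tool call to move; the robot and the scene stay as the last step left them, time stands still between calls to the robot, and variables do not carry over. Pictures are saved under pics/ and viewed, at most 10 in all, crops included, and the job is handed in when it is done.

Besides the shell and the picture viewer there is one more tool, called after "Call:" by a JSON object that holds its "api" and its "payload". send_rows: Moves the arm, as the interface text tells. Shift numbers are shares of 0.05 m and turn numbers shares of 0.15 rad, none past 1 either way. Its arguments: {"type":"object","properties":{"increments":{"type":"array"},"newtons":{"type":"number"}},"required":["increments"]}

```bash
mkdir -p pics; ls; python3 - <<'E'
from plant import ctrl,cams,finder
import cv2,numpy as np
s=ctrl.get_state();print({k:np.round(v,3) for k,v in s.items()})
for n in("top","scene"):
    c=cams.capture(n);cv2.imwrite(f"pics/{n}0.png",c["img"][:,:,::-1])
    print(n,np.round(c["intrinsics"],1).tolist(),np.round(c["pose"],3).tolist())
    for t in "tray tray_pocket tray_lug tray_heel_corner stack stud cradle reader reader_window screwdriver".split():
        r=finder.look_for(c,t);print(t,[(np.round(d["at"],3).tolist(),round(d["score"],2)) for d in r[:3]])
E
```

```text
pics
{'clock': np.float64(0.0), 'joint_positions': array([-1.149,  0.261, -0.139,  1.173,  0.   ,  1.571]), 'joint_vel': array([0.001, 0.   , 0.001, 0.001, 0.002, 0.002]), 'effort': array([-1.0000e-03, -4.0568e+01,  2.5392e+01,  1.9000e-02, -0.0000e+00,
       -0.0000e+00]), 'ee_pos': array([ 0.215, -0.478,  0.249]), 'orientation': array([-3.07e+00, -6.57e-01,  1.00e-03]), 'force': array([-0.406,  0.01 , -0.139]), 'moment': array([ 0.004, -0.   , -0.004]), 'finger_force': np.float64(0.0), 'opening': np.float64(0.085)}
top [[512.7, 0.0, 319.7], [0.0, 512.7, 200.3], [0.0, 0.0, 1.0]] [[-0.008, -0.997, 0.071, 0.4], [-1.0, 0.008, 0.012, -0.001], [-0.013, -0.071, -0.997, 1.358], [0.0, 0.0, 0.0, 1.0]]
tray [([0.465, -0.166, 0.035], 0.94)]
tray_pocket [([0.464, -0.168, 0.031], 0.82)]
tray_lug [([0.463, -0.167, 0.041], 0.79)]
tray_heel_corner [([0.465, -0.165, 0.038], 0.61)]
stack [([0.241, 0.304, 0.01], 0.76), ([0.291, -0.362, 0.01], 0.71)]
stud [([0.7, -0.126, 0.029], 0.55), ([0.658, -0.019, 0.043], 0.54), ([0.663, -0.013, 0.027], 0.21)]
cradle [([0.662, -0.012, 0.029], 0.71)]
reader [([0.6
[... 293 characters left out ...]
.821, 0.978], [0.0, 0.0, 0.0, 1.0]]
tray [([0.466, -0.162, 0.04], 0.9)]
tray_pocket [([0.466, -0.164, 0.038], 0.89)]
tray_lug [([0.474, 0.182, 0.032], 0.3)]
tray_heel_corner [([0.464, -0.162, 0.036], 0.74), ([0.451, 0.379, 0.024], 0.74)]
stack [([0.24, 0.305, 0.015], 0.61), ([0.494, -0.094, 0.026], 0.58), ([0.289, -0.358, 0.014], 0.56)]
stud [([0.662, -0.015, 0.043], 0.66), ([0.707, -0.117, 0.024], 0.66)]
cradle [([0.682, 0.003, 0.012], 0.94)]
reader [([0.469, 0.18, 0.036], 0.67), ([0.727, 0.236, 0.058], 0.61), ([0.509, -0.341, 0.026], 0.19)]
reader_window [([0.473, 0.182, 0.035], 0.93)]
screwdriver [([0.394, 0.005, 0.022], 0.78), ([0.453, 0.382, 0.022], 0.46), ([0.679, -0.208, 0.04], 0.44)]
```

View pics/top0.png

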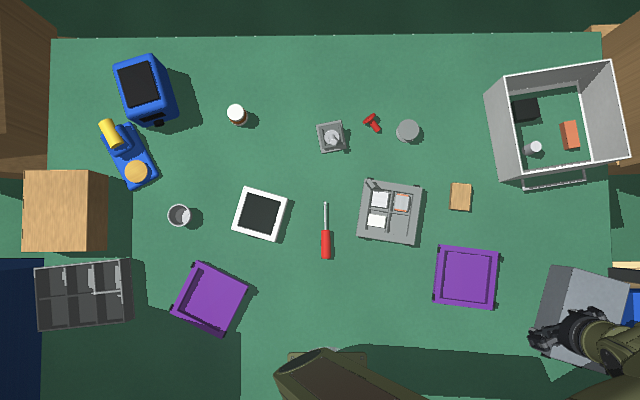

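```bash
python3 - <<'E'
import cv2,numpy as np
a=cv2.imread('pics/top0.png');b=cv2.imread('pics/scene0.png')
# top crops: tray & cradle
c1=cv2.resize(a[120:240,310:450],(560,480),interpolation=cv2.INTER_CUBIC) if 0 else None
t=cv2.resize(a[110:230,330:430],None,fx=4,fy=4,interpolation=cv2.INTER_CUBIC)
u=cv2.resize(a[40:140,280:400],None,fx=3,fy=3,interpolation=cv2.INTER_CUBIC)
h=max(t.shape[0],u.shape[0]);o=np.zeros((h,t.shape[1]+u.shape[1],3),np.uint8)
o[:t.shape[0],:t.shape[1]]=t;o[:u.shape[0],t.shape[1]:]=u
cv2.imwrite('pics/crop1.png',o);print(o.shape)
E
```

```text
(480, 760, 3)
```

View pics/scene0.png

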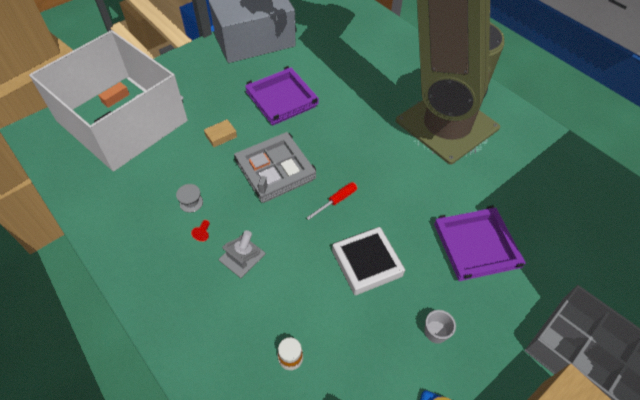

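View pics/crop1.png

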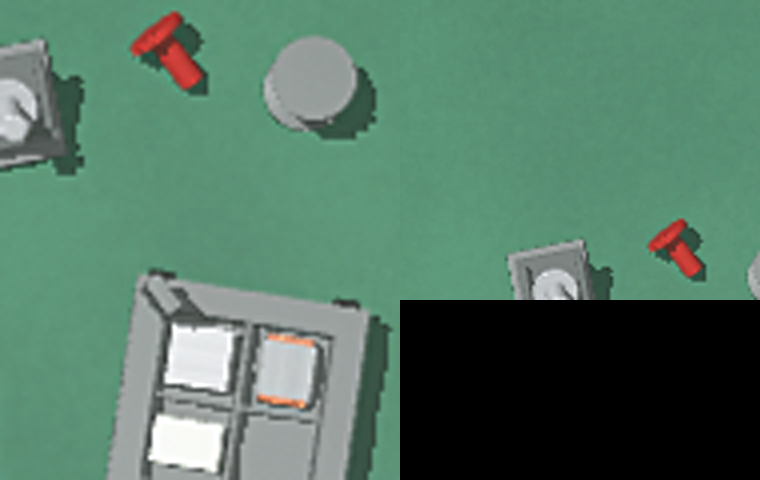

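The top view shows the tray/stack at about (390,210) and the reader at (261,213). Two candidates could be the stud: the grey one on the cradle at (333,137), and a red one lying at (372,122). The grey one fits "bare aluminium, on the cradle", and the crop confirms it; the red one is the decoy. The purple trays at (210,298) and (466,277) are look-alikes. The lug is at the tray's upper left (+x,+y) at about (370,184), and the empty pocket is at its lower right.

```bash
cat > h.py <<'E'
from plant import ctrl,cams,finder
import cv2,numpy as np
from scipy.spatial.transform import Rotation as Ro
np.set_printoptions(suppress=True,precision=4)
def pose():
    s=ctrl.get_state();return np.array(s["ee_pos"]),Ro.from_rotvec(s["orientation"]),s
def down(yaw,tiltvec=(0,0,0)):
    """tool z down, tool y at world heading yaw+90deg mirrored: x axis heading yaw; then world tilt"""
    c,s=np.cos(yaw),np.sin(yaw)
    return Ro.from_rotvec(tiltvec)*Ro.from_matrix(np.array([[c,s,0],[s,-c,0],[0,0,-1]]))
def rel(p,R,half=True):
    """needed turn (units .15rad) and shift (units .05 m) in the present tool axes"""
    q,S,_=pose()
    if half:  # gripper symmetric: choose nearer half turn
        R2=R*Ro.from_rotvec([0,0,np.pi]); R=min((R,R2),key=lambda r:(S.inv()*r).magnitude())
    print("turn",(S.inv()*R).as_rotvec()/.15,"shift",S.inv().apply(np.array(p)-q)/.05)
def snap(n,f=None):
    c=cams.capture(n)
    if f: cv2.imwrite(f,c["img"][:,:,::-1])
    return c
def ray(c,uv,z):
    K=np.array(c["intrinsics"]);T=np.array(c["pose"])
    d=T[:3,:3]@np.linalg.solve(K,[*uv,1]);o=T[:3,3];return o+d*(z-o[2])/d[2]
def proj(c,P):
    T=np.linalg.inv(np.array(c["pose"]));q=np.array(c["intrinsics"])@(T[:3,:3]@np.array(P).T+T[:3,3:4]);return (q[:2]/q[2]).T
E
python3 - <<'E'
from h import *
p,R,s=pose();print(R.as_matrix())
c=snap("wrist");print("cam in tool",R.inv().apply(c["pose"][:3,3]-p),(R.inv()*Ro.from_matrix(c["pose"][:3,:3])).as_matrix(),c["intrinsics"])
# yaw 0 at x=.50,y=-.1,z=.33
rel([.50,-.14,.36],R)
E
```

```text
[[ 0.9124  0.4094 -0.    ]
 [ 0.4094 -0.9124 -0.    ]
 [-0.      0.     -1.    ]]
cam in tool [ 0.0818 -0.0006 -0.1235] [[-0.0005 -0.9484 -0.317 ]
 [ 1.     -0.0003 -0.0007]
 [ 0.0005 -0.317   0.9484]] [[291.1672   0.     319.444 ]
 [  0.     291.1672 201.0416]
 [  0.       0.       1.    ]]
turn [0.     0.     0.0001] shift [ 7.9772 -3.8514 -2.2001]
```

Call:
{"api": "send_rows", "payload": {"increments": [[[0, 0, 0], [0.8, -0.385, -0.22], 85], [[0, 0, 0], [0.8, -0.385, -0.22], 85], [[0, 0, 0], [0.8, -0.385, -0.22], 85], [[0, 0, 0], [0.8, -0.385, -0.22], 85], [[0, 0, 0], [0.8, -0.385, -0.22], 85]]}}

```text
clock: 1.65
ee_pos: [0.3588, -0.3079, 0.3056]
orientation: [3.072, 0.657, 0.001]
force: [1.5, -1.2, 0.5]
opening: 0.0855
finger_force: 0.0
```

Call:
{"api": "send_rows", "payload": {"increments": [[[0, 0, 0], [0.8, -0.385, -0.22], 85], [[0, 0, 0], [0.8, -0.385, -0.22], 85], [[0, 0, 0], [0.8, -0.385, -0.22], 85], [[0, 0, 0], [0.8, -0.385, -0.22], 85], [[0, 0, 0], [0.8, -0.385, -0.22], 85]]}}

```text
clock: 2.15
ee_pos: [0.502, -0.138, 0.3606]
orientation: [3.072, 0.658, 0.001]
force: [0.4, -1.2, -0.5]
opening: 0.0847
finger_force: 0.0
```

```bash
python3 - <<'E'
from h import *
p,R,s=pose();print(p,R.as_rotvec(),s["joint_positions"],s["clock"])
c=snap("wrist","pics/w1.png")
import pickle;pickle.dump(c,open("w1.pkl","wb"))
for t in "tray tray_pocket tray_lug stack stud cradle".split():
    print(t,[(np.round(d["at"],3).tolist(),round(d["score"],2)) for d in finder.look_for(c,t)[:3]])
E
```

```text
[ 0.502  -0.138   0.3606] [3.0715 0.6578 0.0007] [-0.2681  0.2312  0.1085  1.4475 -0.0002  2.4515] 2.15
tray [([0.462, -0.166, 0.042], 0.94), ([0.396, -0.0, 0.024], 0.26)]
tray_pocket [([0.467, -0.158, 0.038], 0.89)]
tray_lug [([0.468, -0.16, 0.034], 0.59), ([0.393, 0.002, 0.022], 0.57)]
stack [([0.532, -0.164, 0.043], 0.7), ([0.256, 0.28, 0.011], 0.66), ([0.28, -0.346, 0.012], 0.63)]
stud [([0.657, -0.016, 0.04], 0.88), ([0.698, -0.127, 0.025], 0.69), ([0.396, 0.003, 0.026], 0.66)]
cradle [([0.648, -0.033, 0.025], 0.82)]
```

View pics/w1.png

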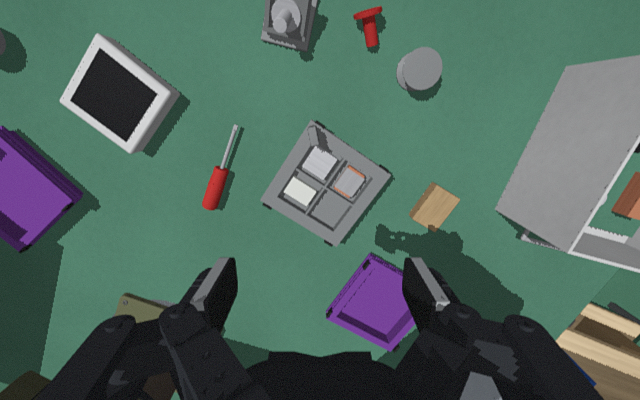

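The wrist view shows the tray corners at about (316,122), (392,172), (330,243) and (263,200), with the lug at the top corner and the empty pocket at (330,208). The stud in its cradle is at (288,18). I'll move closer for a good look at the stud.

Call:
{"api": "send_rows", "payload": {"increments": [[[0, 0, 0], [0.75, -0.25, 0.4], 60], [[0, 0, 0], [0.75, -0.25, 0.4], 60], [[0, 0, 0], [0.75, -0.25, 0.4], 60], [[0, 0, 0], [0.75, -0.25, 0.4], 60]]}}

```text
clock: 2.9
ee_pos: [0.6176, -0.0334, 0.2793]
orientation: [3.073, 0.653, -0.0]
force: [0.4, -0.6, 1.0]
opening: 0.0599
finger_force: 0.0
```

```bash
python3 - <<'E'
from h import *
p,R,s=pose();print(p,s["clock"])
c=snap("wrist","pics/w2.png")
import pickle;pickle.dump(c,open("w2.pkl","wb"))
for t in "stud cradle tray".split():
    print(t,[(np.round(d["at"],3).tolist(),round(d["score"],2)) for d in finder.look_for(c,t)[:3]])
E
```

```text
[ 0.6176 -0.0334  0.2793] 2.9
stud [([0.66, -0.013, 0.04], 0.86), ([0.703, -0.122, 0.021], 0.75)]
cradle [([0.681, -0.01, 0.029], 0.71)]
tray [([0.448, -0.147, 0.041], 0.57), ([0.653, -0.016, 0.044], 0.43)]
```

View pics/w2.png

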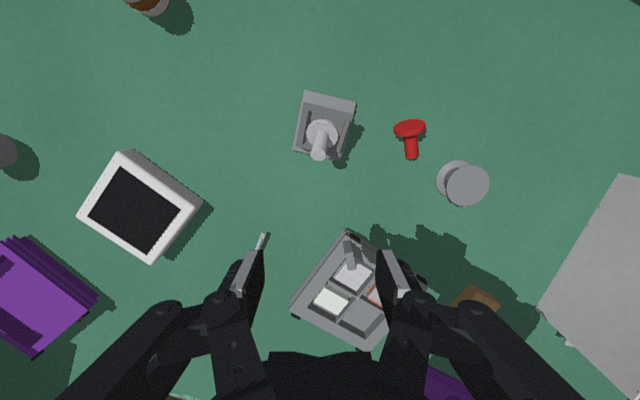

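```bash
python3 - <<'E'
import cv2,numpy as np
a=cv2.imread('pics/w2.png')[82:172,285:365];b=cv2.imread('pics/w1.png')[110:250,255:400]
A=cv2.resize(a,None,fx=5,fy=5,interpolation=cv2.INTER_CUBIC)
B=cv2.resize(b,None,fx=2.75,fy=2.75,interpolation=cv2.INTER_CUBIC)
o=np.zeros((450,400+B.shape[1],3),np.uint8);o[:,:400]=A;o[:B.shape[0],400:]=B;print(o.shape,B.shape)
cv2.imwrite('pics/crop2.png',o)
E
```

```text
(450, 799, 3) (385, 399, 3)
```

View pics/crop2.png

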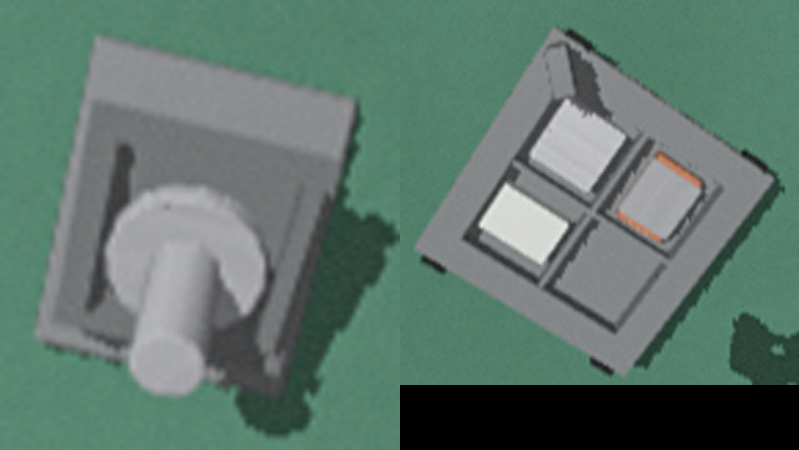

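The left crop shows the grey stud (the aluminium one, not red) with its stem-top centre at crop (168,366) and its flange at about (187,260). The right crop shows the tray corners at crop (555,27), (776,177), (628,375) and (415,248), with the pocket empty at lower right.

```bash
python3 - <<'E'
from h import *
import pickle
from scipy.optimize import least_squares as LS
c1=pickle.load(open("w1.pkl","rb"));c2=pickle.load(open("w2.pkl","rb"))
px=lambda X,Y,s,ox,oy:np.array([(X+.5)/s-.5+ox,(Y+.5)/s-.5+oy])
# tray
im=[px(x-400,y,2.75,255,110) for x,y in((555,27),(776,177),(628,375),(415,248))]
m=np.array([(75,75),(75,-75),(-75,-75),(-75,75)])/1000
def tp(v):
    c,s=np.cos(v[2]),np.sin(v[2]);return np.c_[m@np.array([[c,s],[-s,c]])+v[:2],np.full(4,.04)]
r=LS(lambda v:(proj(c1,tp(v))-im).ravel(),[.46,-.165,-.15]);print("tray",r.x,r.fun.round(2))
print([ray(c1,i,.04).round(4) for i in im])
# stud
tip=px(168,366,5,285,82);fl=px(187,259,5,285,82);L=px(97,37,5,285,82);Rr=px(357,98,5,285,82)
a,b=ray(c2,L,.05),ray(c2,Rr,.05);print("cradle rear edge",a,b,np.linalg.norm(a-b),"yaw",np.arctan2(*(a-b)[[1,0]])-np.pi/2)
def sp(v):
    ax=np.array([-.5*np.cos(v[3]),-.5*np.sin(v[3]),np.sqrt(.75)]);return v[:3]+np.outer([.044,.006],ax)
r=LS(lambda v:np.r_[(proj(c2,sp(v))-[tip,fl]).ravel()],[.66,-.01,.034,.2]);print("stud",r.x,r.fun.round(2))
r=LS(lambda v:np.r_[(proj(c2,sp(v))-[tip,fl]).ravel(),(v[2]-.034)*1000],[.66,-.01,.034,.2]);print("stud fixed z",r.x,r.fun.round(2),sp(r.x))
c=snap("top");t=[d["at"] for d in finder.look_for(c,"reader_window")[:1]];print(t)
E
```

```text
tray [ 0.4656 -0.1632 -0.1606] [-0.15 -0.33  0.3  -0.02 -0.31  0.22  0.15  0.23]
[array([ 0.5513, -0.1015,  0.04  ]), array([ 0.5274, -0.2488,  0.04  ]), array([ 0.3802, -0.2255,  0.04  ]), array([ 0.4039, -0.0768,  0.04  ])]
cradle rear edge [0.6994 0.0229 0.05  ] [ 0.7115 -0.0366  0.05  ] 0.06079515640150036 yaw 0.2017863618414304
stud [ 0.6673 -0.0143  0.0638  0.1985] [-0. -0. -0. -0.]
stud fixed z [ 0.6637 -0.0159  0.0341  0.2033] [ 0.19 -0.89 -0.21  0.93  0.05] [[ 0.6421 -0.0203  0.0722]
 [ 0.6607 -0.0165  0.0392]]
[[0.459, 0.1716, 0.0352]]
```

```bash
cat >> h.py <<'E'
PSI=0.203;O=np.array([.6637,-.0159,.0340]);AX=np.array([-.5*np.cos(PSI),-.5*np.sin(PSI),np.sqrt(.75)])
RG=down(PSI)*Ro.from_rotvec([0,np.pi/6,0])
E
python3 - <<'E'
from h import *
print(RG.as_matrix()[:,2],AX);rel(O+.116*AX,RG)
E
```

```text
[ 0.4897  0.1008 -0.866 ] [-0.4897 -0.1008  0.866 ]
turn [-0.3758  3.4775  1.4132] shift [-0.1261 -0.1992  2.9235]
```

Call:
{"api": "send_rows", "payload": {"increments": [[[-0.075, 0.695, 0.283], [0, 0, 0], 50], [[-0.075, 0.695, 0.283], [0, 0, 0], 50], [[-0.075, 0.695, 0.283], [0, 0, 0], 50], [[-0.075, 0.695, 0.283], [0, 0, 0], 50], [[-0.075, 0.695, 0.283], [0, 0, 0], 50]]}}

```text
clock: 3.7
ee_pos: [0.6167, -0.0344, 0.2825]
orientation: [-2.968, -0.298, -0.806]
force: [0.5, 1.2, 0.2]
opening: 0.0504
finger_force: 0.0
```

```bash
python3 - <<'E'
from h import *
p,R,s=pose();print(p,s["joint_positions"]);rel(O+.116*AX,RG)
E
```

```text
[ 0.6167 -0.0344  0.2825] [-0.1375  0.0821 -0.4266  0.5565  0.1681  2.8472]
turn [ 0.0119 -0.046  -0.0144] shift [-1.641  -0.1743  2.4695]
```

Call:
{"api": "send_rows", "payload": {"increments": [[[0, 0, 0], [-0.41, -0.044, 0.62], 50], [[0, 0, 0], [-0.41, -0.044, 0.62], 50], [[0, 0, 0], [-0.41, -0.044, 0.62], 50], [[0, 0, 0], [-0.41, -0.044, 0.61], 50], [[0, 0, 0], [0, 0, 0], 50]]}}

```text
clock: 4.2
ee_pos: [0.6005, -0.0265, 0.1269]
orientation: [-2.972, -0.3, -0.778]
force: [-1.5, 0.5, -0.5]
opening: 0.0503
finger_force: 0.0
```

```bash
python3 - <<'E'
from h import *
import pickle
p,R,s=pose();print(p,s["joint_positions"]);rel(O+.116*AX,RG)
c=snap("wrist");pickle.dump(c,open("w3.pkl","wb"))
im=c["img"][:,:,::-1].copy()
P=proj(c,[O+.044*AX,O+.006*AX,O]);print(P)
u,v=P.mean(0).astype(int);x0,y0=u-60,v-50
k=cv2.resize(im[y0:y0+100,x0:x0+120],None,fx=6,fy=6,interpolation=cv2.INTER_CUBIC)
cv2.imwrite("pics/crop3.png",k);print(x0,y0)
E
```

```text
[ 0.6005 -0.0265  0.1269] [-0.1249  0.2224 -0.7139  0.1459  0.1614  2.8556]
turn [-0.0194  0.0739 -0.0158] shift [ 0.1795  0.0464 -0.0724]
[[324.0691 211.172 ]
 [323.537  194.6117]
 [323.4672 192.4379]]
263 149
```

View pics/crop3.png

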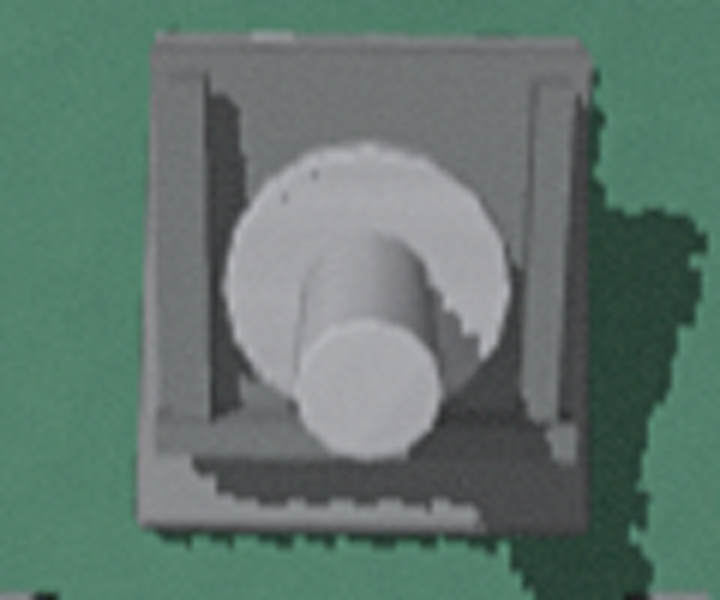

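The stud's stem tip is at crop (370,390) and its flange centre at (369,283), within about 2 px of the prediction. I'll refit using both views.

```bash
python3 - <<'E'
from h import *
import pickle
from scipy.optimize import least_squares as LS
c2=pickle.load(open("w2.pkl","rb"));c3=pickle.load(open("w3.pkl","rb"))
t2,f2=[(318.2,154.8),(322,133.5)];t3,f3=[(324.3,213.6),(324.1,195.8)]
ax=lambda y:np.array([-.5*np.cos(y),-.5*np.sin(y),np.sqrt(.75)])
f=lambda v:np.r_[(proj(c2,v[:3]+np.outer([.044,.006],ax(v[3])))-[t2,f2]).ravel(),(proj(c3,v[:3]+np.outer([.044,.006],ax(v[3])))-[t3,f3]).ravel(),(v[2]-.034)/.003]
r=LS(f,[.66,-.01,.034,.2]);print(r.x,r.fun.round(2))
o,y=r.x[:3],r.x[3];open("h.py","a").write(f"PSI={y:.4f};O=np.array({o.round(4).tolist()});AX=np.array([-.5*np.cos(PSI),-.5*np.sin(PSI),np.sqrt(.75)]);RG=down(PSI)*Ro.from_rotvec([0,np.pi/6,0])\n")
import importlib,h;importlib.reload(h);h.rel(h.O+.036*h.AX,h.RG)
E
```

```text
[ 0.6629 -0.0164  0.0324  0.1928] [ 0.16 -0.36 -0.1   1.46 -0.04 -0.84 -0.16  0.26 -0.53]
turn [-0.0452  0.0363  0.0509] shift [0.0732 0.0373 1.5767]
```

Call:
{"api": "send_rows", "payload": {"increments": [[[-0.045, 0.036, 0.05], [0.07, 0.037, 0.4], 45], [[0, 0, 0], [0, 0, 0.45], 45], [[0, 0, 0], [0, 0, 0.4], 45], [[0, 0, 0], [0, 0, 0.3], 45], [[0, 0, 0], [0, 0, 0], 45]]}}

```text
clock: 4.75
ee_pos: [0.6505, -0.0201, 0.0688]
orientation: [-2.971, -0.29, -0.81]
force: [-1.0, 0.6, -0.2]
opening: 0.0453
finger_force: 0.0
```

```bash
python3 - <<'E'
from h import *
p,R,s=pose();print(p,s["force"],s["opening"]);rel(O+.036*AX,RG)
E
```

```text
[ 0.6505 -0.0201  0.0688] [-0.9721  0.5865 -0.1531] 0.0452966444049271
turn [ 0.01   -0.0551  0.0162] shift [-0.1419 -0.0264  0.038 ]
```

Call:
{"api": "send_rows", "payload": {"increments": [[[0, -0.05, 0], [-0.14, -0.026, 0.03], 45], [[0, 0, 0], [0, 0, 0], 45]]}}

```text
clock: 4.95
ee_pos: [0.6424, -0.0195, 0.0633]
orientation: [-2.975, -0.291, -0.795]
force: [-0.2, 0.2, -0.5]
opening: 0.0448
finger_force: 0.0
```

```bash
python3 - <<'E'
from h import *
p,R,s=pose();print(p,s["force"],s["opening"]);rel(O+.036*AX,RG)
E
```

```text
[ 0.6424 -0.0195  0.0633] [-0.1776  0.1575 -0.5102] 0.0448407787944914
turn [0.0054 0.0119 0.0149] shift [0.049  0.0178 0.0218]
```

Call:
{"api": "send_rows", "payload": {"increments": [[[0, 0, 0], [0.045, 0.015, 0.02], 45], [[0, 0, 0], [0, 0, 0], 10], [[0, 0, 0], [0, 0, 0], 10], [[0, 0, 0], [0, 0, 0], 10], [[0, 0, 0], [0, 0, 0], 10]], "newtons": 40}}

```text
clock: 5.45
ee_pos: [0.6457, -0.0195, 0.0631]
orientation: [-2.975, -0.292, -0.796]
force: [-2.7, -0.2, 7.1]
opening: 0.0169
finger_force: 38.9
```

Call:
{"api": "send_rows", "payload": {"increments": [[[0, 0, 0], [0, 0, 0], 10], [[0, 0, 0], [0, 0, 0], 10], [[0, 0, 0], [0, 0, 0], 10]]}}

```text
clock: 5.75
ee_pos: [0.6457, -0.0195, 0.0631]
orientation: [-2.975, -0.292, -0.796]
force: [-2.5, -0.9, 5.4]
opening: 0.0165
finger_force: 38.9
```

```bash
python3 - <<'E'
from h import *
p,R,s=pose();print(p,s["force"],s["opening"],s["finger_force"]);rel(O+.036*AX,RG)
E
```

```text
[ 0.6457 -0.0195  0.0631] [-2.5499 -0.9084  5.413 ] 0.016546405257856424 38.87823164463043
turn [0.0045 0.0063 0.0183] shift [-0.0049  0.0057 -0.0132]
```

Call:
{"api": "send_rows", "payload": {"increments": [[[0, 0, 0], [0, 0, -0.3], 10], [[0, 0, 0], [0, 0, -0.5], 10], [[0, 0, 0], [0, 0, -0.6], 10], [[0, 0, 0], [0, 0, -0.6], 10], [[0, 0, 0], [0, 0, -0.6], 10]]}}

```text
clock: 6.25
ee_pos: [0.5804, -0.0317, 0.1752]
orientation: [-2.976, -0.291, -0.791]
force: [1.1, -0.6, -1.1]
opening: 0.0169
finger_force: 39.2
```

```bash
python3 - <<'E'
from h import *
p,R,s=pose();print(p,s["force"],s["moment"],s["opening"],s["finger_force"],s["joint_positions"])
c=snap("wrist")
P=proj(c,p+R.apply([[0,0,0],[0,0,.036],[0,0,.03],[.02,0,.03],[-.02,0,.03],[0,.02,.03]]));print(P)
u,v=P[0].astype(int);x0,y0=max(u-70,0),max(min(v-60,280),0)
k=cv2.resize(c["img"][y0:y0+120,x0:x0+140,::-1],None,fx=5,fy=5,interpolation=cv2.INTER_CUBIC);cv2.imwrite("pics/crop4.png",k);print(x0,y0)
E
```

```text
[ 0.5804 -0.0317  0.1752] [ 1.0533 -0.5786 -1.062 ] [-0.1514  0.5012  0.0011] 0.016852073797544605 39.18934643268585 [-0.1386  0.1239 -0.6858  0.2653  0.1624  2.849 ]
[[320.9015 278.4508]
 [320.6545 244.7922]
 [320.6888 249.4718]
 [320.7084 217.9121]
 [320.6707 278.7816]
 [354.6275 249.4567]]
250 218
```

View pics/crop4.png

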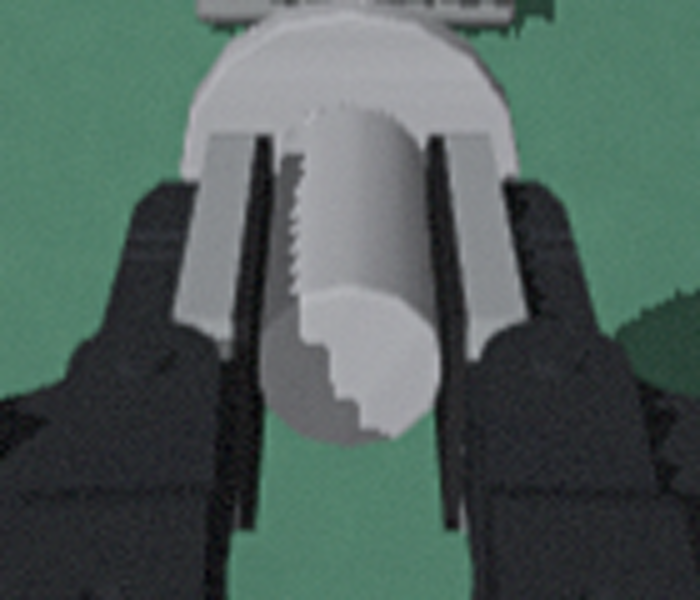

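The stud is gripped squarely: stem tip at crop (350,365), flange square to the fingers. That puts the flange face about 34 mm below the TCP.

```bash
cat >> h.py <<'E'
TX,TY,TYAW=.4656,-.1632,-.1606
def tray(pt,z0=.020): # mm in tray frame to world
    return np.r_[Ro.from_euler('z',TYAW).apply(np.array(pt)/1000)]+[TX,TY,z0]
E
python3 - <<'E'
from h import *
print(tray([-28,-28,3]))
P=tray([-28,-28,3]);rel(np.r_[P[:2],.16],down(TYAW))
p,R,s=pose();print((np.r_[P[:2],.16]-p))
E
```

```text
[ 0.4335 -0.1864  0.023 ]
turn [-0.6027 -3.4649  2.3173] shift [-3.2188  2.455  -1.402 ]
[-0.1474 -0.1542 -0.0196]
```

Call:
{"api": "send_rows", "payload": {"increments": [[[-0.12, -0.693, 0.463], [-0.3, 0.2, -0.3], 10], [[-0.12, -0.693, 0.463], [-0.3, 0.2, -0.3], 10], [[-0.12, -0.693, 0.463], [-0.3, 0.2, 0], 10], [[-0.12, -0.693, 0.463], [-0.3, 0.2, 0], 10], [[-0.12, -0.693, 0.463], [-0.3, 0.2, 0], 10]]}}

```text
clock: 6.8
ee_pos: [0.5005, -0.0872, 0.1784]
orientation: [3.131, -0.255, -0.011]
force: [0.3, -0.8, -1.4]
opening: 0.0166
finger_force: 39.2
```

```bash
python3 - <<'E'
from h import *
p,R,s=pose();print(p,s["opening"]);P=tray([-28,-28,3]);rel(np.r_[P[:2],.16],down(TYAW))
E
```

```text
[ 0.5005 -0.0872  0.1784] 0.016591399671764623
turn [ 0.0045  0.0485 -0.0115] shift [-0.9985  2.1741  0.376 ]
```

Call:
{"api": "send_rows", "payload": {"increments": [[[0, 0.045, 0], [-0.25, 0.54, 0.05], 10], [[0, 0, 0], [-0.25, 0.54, 0.1], 10], [[0, 0, 0], [-0.25, 0.54, 0.1], 10], [[0, 0, 0], [-0.25, 0.54, 0.1], 10], [[0, 0, 0], [0, 0, 0], 10]]}}

```text
clock: 7.3
ee_pos: [0.4318, -0.1872, 0.1594]
orientation: [3.131, -0.257, -0.001]
force: [-0.1, 0.4, -1.1]
opening: 0.0167
finger_force: 39.4
```

```bash
python3 - <<'E'
from h import *
import pickle
p,R,s=pose();print(p,s["opening"]);P=tray([-28,-28,3]);rel(np.r_[P[:2],.062],down(TYAW))
c=snap("wrist");pickle.dump(c,open("w5.pkl","wb"))
im=c["img"][:,:,::-1].copy()
for q in proj(c,[tray(a) for a in([75,75,20],[75,-75,20],[-75,75,20],[-55,-55,20],[-1.5,-1.5,20],[-1.5,-54.5,20],[-54.5,-1.5,20])]): cv2.circle(im,tuple(q.round().astype(int)),1,(0,0,255),-1)
print(proj(c,[P,p]))
k=cv2.resize(im[130:400,200:460],None,fx=2.2,fy=2.2,interpolation=cv2.INTER_CUBIC);cv2.imwrite("pics/crop5.png",k)
E
```

```text
[ 0.4318 -0.1872  0.1594] 0.016666710937001655
turn [ 0.0008  0.003  -0.0209] shift [ 0.0312 -0.022   1.9474]
[[319.107  193.7976]
 [320.6878 278.4967]]
```

View pics/crop5.png

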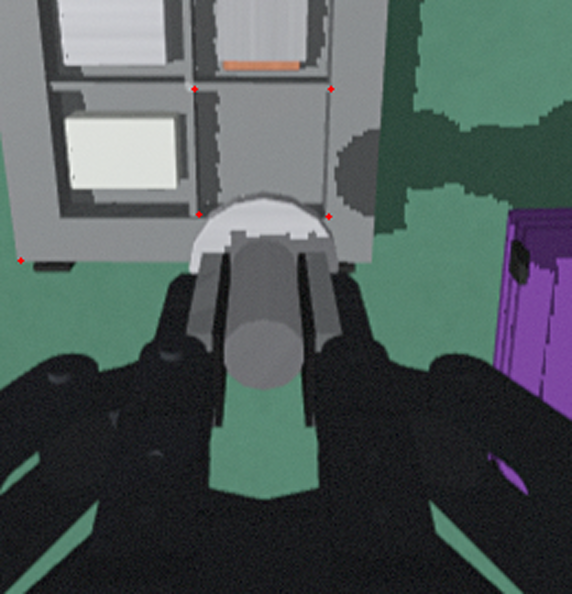

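The predicted pocket corners (red dots) fall on the pocket's real corners, so the tray pose is good. Now I'll lower the stud.

Call:
{"api": "send_rows", "payload": {"increments": [[[0, 0, 0], [0.03, -0.022, 0.5], 10], [[0, 0, 0], [0, 0, 0.6], 10], [[0, 0, 0], [0, 0, 0.5], 10], [[0, 0, 0], [0, 0, 0.2], 10], [[0, 0, 0], [0, 0, 0], 10]]}}

```text
clock: 7.85
ee_pos: [0.4356, -0.1837, 0.0695]
orientation: [-3.13, 0.249, -0.0]
force: [-0.4, 0.4, -0.9]
opening: 0.0167
finger_force: 39.4
```

```bash
python3 - <<'E'
from h import *
p,R,s=pose();print(p,s["opening"],s["force"]);P=tray([-28,-28,3]);rel(np.r_[P[:2],.059],down(TYAW))
E
```

```text
[ 0.4356 -0.1837  0.0695] 0.016657121140530314 [-0.3869  0.4083 -0.8941]
turn [-0.0087  0.0004  0.0121] shift [-0.0334  0.0596  0.2099]
```

Call:
{"api": "send_rows", "payload": {"increments": [[[0, 0, 0], [-0.03, 0.05, 0.07], 10], [[0, 0, 0], [0, 0, 0.06], 10], [[0, 0, 0], [0, 0, 0.03], 10], [[0, 0, 0], [0, 0, 0.03], 10], [[0, 0, 0], [0, 0, 0], 10]]}}

```text
clock: 8.35
ee_pos: [0.4345, -0.1871, 0.0614]
orientation: [3.131, -0.251, 0.005]
force: [0.5, -0.7, -0.2]
opening: 0.017
finger_force: 39.4
```

Call:
{"api": "send_rows", "payload": {"increments": [[[0, 0, 0], [0, 0, 0.02], 10], [[0, 0, 0], [0, 0, 0.02], 10], [[0, 0, 0], [0, 0, 0], 10]]}}

```text
clock: 8.65
ee_pos: [0.4343, -0.187, 0.0591]
orientation: [-3.131, 0.251, -0.004]
force: [-0.3, -0.5, -0.2]
opening: 0.0167
finger_force: 39.4
```

Call:
{"api": "send_rows", "payload": {"increments": [[[0, 0, 0], [0, 0, 0.02], 10], [[0, 0, 0], [0, 0, 0], 10]]}}

```text
clock: 8.85
ee_pos: [0.4343, -0.1869, 0.0581]
orientation: [-3.131, 0.251, -0.004]
force: [-0.2, -0.9, -0.9]
opening: 0.017
finger_force: 39.4
```

Call:
{"api": "send_rows", "payload": {"increments": [[[0, 0, 0], [0, 0, 0.02], 10], [[0, 0, 0], [0, 0, 0], 10]]}}

```text
clock: 9.05
ee_pos: [0.4346, -0.187, 0.0575]
orientation: [3.132, -0.251, 0.005]
force: [-1.1, -0.4, 2.5]
opening: 0.0163
finger_force: 39.9
```

Call:
{"api": "send_rows", "payload": {"increments": [[[0, 0, 0], [0, 0, 0.02], 10], [[0, 0, 0], [0, 0, 0], 10]]}}

```text
clock: 9.25
ee_pos: [0.4346, -0.1871, 0.0574]
orientation: [3.131, -0.251, 0.006]
force: [-3.8, 1.4, 11.4]
opening: 0.0167
finger_force: 40.8
```

Contact at 11 N, so the flange is on the pocket floor. I'll ease off, then open slightly and back away.

Call:
{"api": "send_rows", "payload": {"increments": [[[0, 0, 0], [0, 0, -0.02], 10], [[0, 0, 0], [0, 0, 0], 20], [[0, 0, 0], [0, 0, 0], 23], [[0, 0, 0], [0, 0, 0], 24], [[0, 0, 0], [0, 0, 0], 24]]}}

```text
clock: 9.75
ee_pos: [0.4343, -0.187, 0.057]
orientation: [-3.131, 0.251, -0.004]
force: [0.1, 0.2, 0.6]
opening: 0.0239
finger_force: 0.0
```

Call:
{"api": "send_rows", "payload": {"increments": [[[0, 0, 0], [0, 0, -0.06], 26], [[0, 0, 0], [0, 0, -0.1], 30], [[0, 0, 0], [0, 0, -0.3], 34], [[0, 0, 0], [0, 0, -0.6], 40], [[0, 0, 0], [0, 0, -0.6], 40]]}}

```text
clock: 10.25
ee_pos: [0.4336, -0.1867, 0.1411]
orientation: [-3.131, 0.251, -0.003]
force: [-0.4, 0.1, -0.0]
opening: 0.0399
finger_force: 0.0
```

```bash
python3 - <<'E'
from h import *
R=down(TYAW+np.pi/4);L=tray([60,60,43]);print(L)
p,_,s=pose();print(p,s["force"],s["joint_positions"]);rel(np.r_[L[:2],.16],R);print(np.r_[L[:2],.16]-p)
E
```

```text
[ 0.5344 -0.1136  0.063 ]
[ 0.4336 -0.1867  0.1411] [-0.4167  0.1263 -0.0495] [-0.4073  0.2471 -0.4596  0.8626  0.001   2.8942]
turn [ 0.0002 -0.0117 -5.2312] shift [ 1.7586 -1.766  -0.3745]
[0.1008 0.0732 0.0189]
```

Call:
{"api": "send_rows", "payload": {"increments": [[[0, 0, -0.9], [0, 0, -0.1], 40], [[0, 0, -0.9], [0, 0, -0.1], 40], [[0, 0, -0.9], [0, 0, -0.1], 40], [[0, 0, -0.9], [0, 0, -0.1], 40], [[0, 0, -0.9], [0, 0, 0], 40]]}}

```text
clock: 10.75
ee_pos: [0.4346, -0.1872, 0.1614]
orientation: [3.034, 0.808, 0.007]
force: [0.2, -0.8, 0.0]
opening: 0.0396
finger_force: 0.0
```

Call:
{"api": "send_rows", "payload": {"increments": [[[0, 0, -0.73], [0, 0, 0], 40], [[0, 0, 0], [0.5, 0, 0], 40], [[0, 0, 0], [0.5, 0, 0], 40], [[0, 0, 0], [0.5, 0, 0], 40], [[0, 0, 0], [0, 0, 0], 40]]}}

```text
clock: 11.25
ee_pos: [0.4977, -0.142, 0.161]
orientation: [2.986, 0.969, 0.009]
force: [0.1, -0.5, 1.2]
opening: 0.0397
finger_force: 0.0
```

```bash
python3 - <<'E'
from h import *
import pickle
R=down(TYAW+np.pi/4);L=tray([60,60,43])
p,_,s=pose();print(p,s["force"],s["joint_positions"]);rel(L,R)
c=snap("wrist");pickle.dump(c,open("w6.pkl","wb"))
im=c["img"][:,:,::-1].copy()
u=np.array([1,1,0])/2**.5;v=np.array([-1,1,0])/2**.5
pts=[tray(a) for a in([75,75,20],[75,-75,20],[-75,75,20],[-75,-75,20])]+[tray(np.array([60,60,56])+a*13*u+b*6*v) for a in(-1,1) for b in(-1,1)]
Q=proj(c,pts);print(Q)
for q in Q: cv2.circle(im,tuple(q.round().astype(int)),1,(0,0,255),-1)
k=cv2.resize(im[130:400,190:450],None,fx=2.2,fy=2.2,interpolation=cv2.INTER_CUBIC);cv2.imwrite("pics/crop6.png",k)
E
```

```text
[ 0.4977 -0.142   0.161 ] [ 0.1454 -0.4556  1.1631] [-0.2787  0.2986 -0.3267  0.9399  0.0015  2.2354]
turn [ 0.0232 -0.0307  0.0174] shift [ 0.9194 -0.0353  1.9637]
[[318.048  123.0126]
 [432.1747 241.2756]
 [203.4392 241.181 ]
 [317.926  333.5951]
 [326.1474 174.1262]
 [309.773  174.1049]
 [326.4901 138.0302]
 [309.4674 138.    ]]
```

View pics/crop6.png

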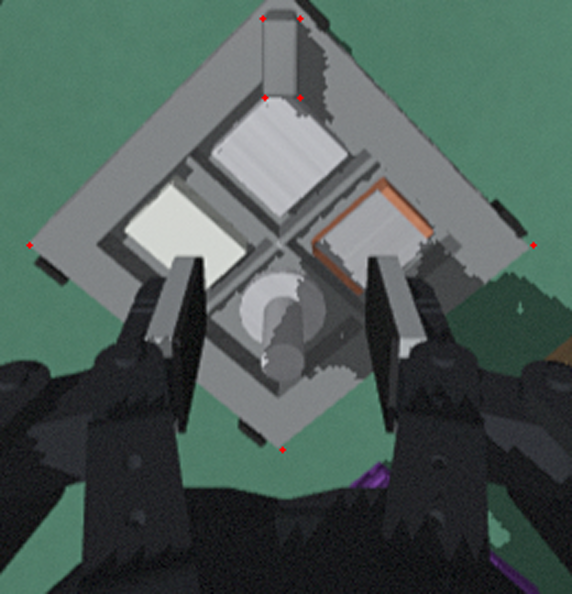

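The stud stands upright in the pocket (stem at crop (284,330)), and the predicted lug corners fall on the fin. That was my tenth picture, so from here I work on numbers only. Now to the lug.

Call:
{"api": "send_rows", "payload": {"increments": [[[0.023, -0.03, 0.017], [0.3, -0.03, 0], 40], [[0, 0, 0], [0.3, 0, 0.1], 40], [[0, 0, 0], [0.32, 0, 0.3], 40], [[0, 0, 0], [0, 0, 0.4], 40], [[0, 0, 0], [0, 0, 0], 40]]}}

```text
clock: 11.8
ee_pos: [0.5296, -0.1138, 0.1168]
orientation: [-2.987, -0.962, 0.013]
force: [-0.9, 0.7, -0.8]
opening: 0.0399
finger_force: 0.0
```

```bash
python3 - <<'E'
from h import *
R=down(TYAW+np.pi/4);L=tray([60,60,43])
p,_,s=pose();print(p,s["force"]);rel(L,R)
E
```

```text
[ 0.5296 -0.1138  0.1168] [-0.8967  0.6985 -0.8239]
turn [-0.0421  0.043  -0.0115] shift [0.088  0.0595 1.0756]
```

Call:
{"api": "send_rows", "payload": {"increments": [[[-0.02, 0.02, 0], [0.05, 0.03, 0.3], 40], [[0, 0, 0], [0, 0, 0.3], 40], [[0, 0, 0], [0, 0, 0.3], 40], [[0, 0, 0], [0, 0, 0.1], 40], [[0, 0, 0], [0, 0, 0], 40]]}}

```text
clock: 12.3
ee_pos: [0.5336, -0.1146, 0.0696]
orientation: [2.991, 0.961, -0.001]
force: [-0.2, 0.5, -0.3]
opening: 0.0403
finger_force: 0.0
```

Call:
{"api": "send_rows", "payload": {"increments": [[[0, 0, 0], [0, 0, 0], 40], [[0, 0, 0], [0, 0, 0], 40]]}}

```text
clock: 12.5
ee_pos: [0.5349, -0.115, 0.0712]
orientation: [2.989, 0.961, 0.004]
force: [0.0, -0.1, 0.3]
opening: 0.0401
finger_force: 0.0
```

```bash
python3 - <<'E'
from h import *
R=down(TYAW+np.pi/4);L=tray([60,60,43])
p,_,s=pose();print(p,s["force"]);rel(L,R)
E
```

```text
[ 0.5349 -0.115   0.0712] [ 0.01   -0.0902  0.285 ]
turn [ 0.0168 -0.0117 -0.0183] shift [ 0.008  -0.0293  0.1638]
```

Call:
{"api": "send_rows", "payload": {"increments": [[[0.015, -0.01, -0.018], [0.008, -0.028, 0.06], 35], [[0, 0, 0], [0, 0, 0.07], 30], [[0, 0, 0], [0, 0, 0], 30], [[0, 0, 0], [0, 0, 0], 30]]}}

```text
clock: 12.9
ee_pos: [0.5335, -0.1134, 0.0637]
orientation: [-2.989, -0.965, 0.002]
force: [0.3, 0.4, -0.0]
opening: 0.0302
finger_force: 0.0
```

```bash
python3 - <<'E'
from h import *
R=down(TYAW+np.pi/4);L=tray([60,60,43])
p,_,s=pose();print(p,s["force"]);rel(L,R)
E
```

```text
[ 0.5335 -0.1134  0.0637] [ 0.271   0.3526 -0.0215]
turn [-0.0079  0.0067  0.    ] shift [0.0126 0.0127 0.0138]
```

Call:
{"api": "send_rows", "payload": {"increments": [[[0, 0, 0], [0.01, 0.01, 0], 22], [[0, 0, 0], [0, 0, 0], 16], [[0, 0, 0], [0, 0, 0], 8], [[0, 0, 0], [0, 0, 0], 5], [[0, 0, 0], [0, 0, 0], 5]], "newtons": 30}}

```text
clock: 13.4
ee_pos: [0.5346, -0.1136, 0.064]
orientation: [-2.989, -0.965, 0.001]
force: [0.8, -0.3, 1.4]
opening: 0.0116
finger_force: 29.7
```

Call:
{"api": "send_rows", "payload": {"increments": [[[0, 0, 0], [0, 0, 0], 5], [[0, 0, 0], [0, 0, 0], 5], [[0, 0, 0], [0, 0, 0], 5], [[0, 0, 0], [0, 0, 0], 5]], "newtons": 85}}

```text
clock: 13.8
ee_pos: [0.5347, -0.1136, 0.0641]
orientation: [-2.989, -0.965, 0.001]
force: [0.9, 0.1, 4.0]
opening: 0.0108
finger_force: 83.6
```

```bash
python3 - <<'E'
from h import *
p,R,s=pose();print(p,s["force"],s["moment"],s["opening"],s["finger_force"]);rel(tray([60,60,43]),down(TYAW+np.pi/4))
# peel path: rotate about heel; 12 steps of .01 rad, shift in present tool axes before each turn
H=tray([-75,-75,16]);ax=R.apply([0,1,0]);ax[2]=0;ax/=np.linalg.norm(ax);q,S=p,R
for i in range(13):
    d=Ro.from_rotvec(ax*.01);q2=H+d.apply(q-H);print((S.inv().apply(q2-q)/.05).round(4),(S.inv()*(d*S)).as_rotvec()/.15);q,S=q2,d*S
E
```

```text
[ 0.5347 -0.1136  0.0641] [0.8823 0.1263 4.0438] [ 0.1633  0.0374 -0.3408] 0.010846171292255695 83.61633896827698
turn [-0.0036  0.0018 -0.0001] shift [-0.0041 -0.0031  0.0221]
[-0.0058 -0.     -0.0382] [-0.      0.0667 -0.    ]
[-0.0058 -0.     -0.0382] [-0.      0.0667 -0.    ]
[-0.0058 -0.     -0.0382] [-0.      0.0667 -0.    ]
[-0.0058 -0.     -0.0382] [-0.      0.0667 -0.    ]
[-0.0058 -0.     -0.0382] [-0.      0.0667 -0.    ]
[-0.0058 -0.     -0.0382] [-0.      0.0667 -0.    ]
[-0.0058 -0.     -0.0382] [-0.      0.0667 -0.    ]
[-0.0058 -0.     -0.0382] [-0.      0.0667 -0.    ]
[-0.0058 -0.     -0.0382] [-0.      0.0667 -0.    ]
[-0.0058 -0.     -0.0382] [-0.      0.0667 -0.    ]
[-0.0058 -0.     -0.0382] [-0.      0.0667 -0.    ]
[-0.0058 -0.     -0.0382] [-0.      0.0667 -0.    ]
[-0.0058 -0.     -0.0382] [-0.      0.0667 -0.    ]
```

Call:
{"api": "send_rows", "payload": {"increments": [[[0, 0.033, 0], [-0.003, 0, -0.019], 5], [[0, 0.033, 0], [-0.003, 0, -0.019], 5], [[0, 0.033, 0], [-0.003, 0, -0.019], 5], [[0, 0.033, 0], [-0.003, 0, -0.019], 5], [[0, 0.033, 0], [-0.003, 0, -0.019], 5]]}}

```text
clock: 14.3
ee_pos: [0.5337, -0.1138, 0.0684]
orientation: [-2.981, -0.963, -0.036]
force: [2.4, 2.7, -4.1]
opening: 0.0105
finger_force: 82.7
```

Call:
{"api": "send_rows", "payload": {"increments": [[[0, 0.033, 0], [-0.003, 0, -0.019], 5], [[0, 0.033, 0], [-0.003, 0, -0.019], 5], [[0, 0.033, 0], [-0.003, 0, -0.019], 5], [[0, 0.033, 0], [-0.003, 0, -0.019], 5], [[0, 0.033, 0], [-0.003, 0, -0.019], 5]]}}

```text
clock: 14.8
ee_pos: [0.5331, -0.115, 0.0735]
orientation: [-2.975, -0.96, -0.073]
force: [2.4, 0.1, -3.5]
opening: 0.0103
finger_force: 82.9
```

```bash
python3 - <<'E'
from h import *
p,R,s=pose();print(p,s["force"],s["moment"],s["opening"],s["finger_force"])
q=down(TYAW+np.pi/4);d=(q.inv()*R).as_rotvec();print("tilt",d)
T=R*q.inv();H=p+T.apply(tray([-75,-75,16])-tray([60,60,44.1]));print("heel",H-tray([-75,-75,16]))
c=snap("wrist");print([(x["at"],x["score"]) for x in finder.look_for(c,"stud")[:2]])
c=snap("top","pics/t9.png")
E
```

```text
[ 0.5331 -0.115   0.0735] [ 2.3542  0.0979 -3.5401] [ 0.1097 -0.3489 -0.1138] 0.010275440271252358 82.86761999130249
tilt [0.     0.0488 0.0003]
heel [-0.     -0.0005  0.0001]
[([0.6912, -0.1301, 0.0227], 0.88)]
```

Heel pivot is holding exactly. I'll continue the peel.

Call:
{"api": "send_rows", "payload": {"increments": [[[0, 0.033, 0], [-0.003, 0, -0.019], 5], [[0, 0.033, 0], [-0.003, 0, -0.019], 5], [[0, 0.033, 0], [-0.003, 0, -0.019], 5], [[0, 0.033, 0], [-0.003, 0, -0.019], 5], [[0, 0.033, 0], [-0.003, 0, -0.019], 5]]}}

```text
clock: 15.45
ee_pos: [0.5328, -0.1153, 0.0784]
orientation: [-2.966, -0.958, -0.111]
force: [3.4, 1.0, -2.5]
opening: 0.0107
finger_force: 83.0
```

Call:
{"api": "send_rows", "payload": {"increments": [[[0, 0.033, 0], [-0.003, 0, -0.019], 5], [[0, 0.033, 0], [-0.003, 0, -0.019], 5], [[0, 0.033, 0], [-0.003, 0, -0.019], 5], [[0, 0.033, 0], [-0.003, 0, -0.019], 5], [[0, 0.033, 0], [-0.003, 0, -0.019], 5]]}}

```text
clock: 15.95
ee_pos: [0.5315, -0.1158, 0.0829]
orientation: [-2.957, -0.955, -0.146]
force: [3.2, 0.4, -1.4]
opening: 0.0107
finger_force: 83.1
```

Call:
{"api": "send_rows", "payload": {"increments": [[[0, 0.033, 0], [-0.003, 0, -0.019], 5], [[0, 0.033, 0], [-0.003, 0, -0.019], 5], [[0, 0.033, 0], [-0.003, 0, -0.019], 5], [[0, 0.033, 0], [-0.003, 0, -0.019], 5], [[0, 0, 0], [0, 0, 0], 5]]}}

```text
clock: 16.45
ee_pos: [0.5303, -0.1165, 0.0865]
orientation: [-2.95, -0.952, -0.174]
force: [3.6, 1.1, -1.1]
opening: 0.0107
finger_force: 83.0
```

```bash
cat >> h.py <<'E'
def chk():
    p,R,s=pose();print(p,s["clock"],s["force"],s["opening"],s["finger_force"])
    q=down(TYAW+np.pi/4);print("tilt",(q.inv()*R).as_rotvec())
    T=R*q.inv();H=p+T.apply(tray([-75,-75,16])-tray([60,60,44.1]));print("heel",H-tray([-75,-75,16]))
    print("world up in tool",R.inv().apply([0,0,1]))
E
python3 - <<'E'
from h import *
chk()
E
```

```text
[ 0.5303 -0.1165  0.0865] 16.45 [ 3.5631  1.1295 -1.0753] 0.01074921534486968 83.0454432964325
tilt [0.0009 0.1181 0.0002]
heel [-0.0004 -0.0002  0.0001]
world up in tool [ 0.1179 -0.0009 -0.993 ]
```

Call:
{"api": "send_rows", "payload": {"increments": [[[0, 0, 0], [0.0024, 0, -0.02], 5], [[0, 0, 0], [0.0024, 0, -0.02], 5], [[0, 0, 0], [0.0024, 0, -0.02], 5], [[0, 0, 0], [0.0024, 0, -0.02], 5], [[0, 0, 0], [0.0024, 0, -0.02], 5]]}}

```text
clock: 16.95
ee_pos: [0.5302, -0.1164, 0.0913]
orientation: [-2.949, -0.952, -0.173]
force: [2.0, -1.1, -3.2]
opening: 0.0109
finger_force: 82.8
```

Call:
{"api": "send_rows", "payload": {"increments": [[[0, 0, 0], [0.0024, 0, -0.02], 5], [[0, 0, 0], [0.0024, 0, -0.02], 5], [[0, 0, 0], [0.0024, 0, -0.02], 5], [[0, 0, 0], [0.0024, 0, -0.02], 5], [[0, 0, 0], [0.0024, 0, -0.02], 5]]}}

```text
clock: 17.45
ee_pos: [0.5294, -0.1163, 0.0962]
orientation: [-2.949, -0.952, -0.171]
force: [0.2, 0.2, -2.2]
opening: 0.0106
finger_force: 82.9
```

```bash
python3 - <<'E'
from h import *
chk()
E
```

```text
[ 0.5294 -0.1163  0.0962] 17.45 [ 0.2087  0.2153 -2.2178] 0.010553966245582686 82.93017983436584
tilt [0.0023 0.1166 0.0005]
heel [-0.0014  0.0001  0.0101]
world up in tool [ 0.1163 -0.0023 -0.9932]
```

Tray is free (2.2 N, its weight). Lift clear, then level.

Call:
{"api": "send_rows", "payload": {"increments": [[[0, 0, 0], [0.006, 0, -0.05], 5], [[0, 0, 0], [0.012, 0, -0.1], 5], [[0, 0, 0], [0.024, 0, -0.2], 5], [[0, 0, 0], [0.035, 0, -0.3], 5], [[0, 0, 0], [0.035, 0, -0.3], 5]]}}

```text
clock: 17.95
ee_pos: [0.5304, -0.1165, 0.1454]
orientation: [-2.95, -0.952, -0.174]
force: [0.3, 0.3, -2.5]
opening: 0.0108
finger_force: 82.9
```

Call:
{"api": "send_rows", "payload": {"increments": [[[0, 0, 0], [0.035, 0, -0.3], 5], [[0, 0, 0], [0.035, 0, -0.3], 5], [[0, 0, 0], [0.035, 0, -0.3], 5], [[0, 0, 0], [0.024, 0, -0.2], 5], [[0, 0, 0], [0.01, 0, -0.1], 5]]}}

```text
clock: 18.45
ee_pos: [0.531, -0.1168, 0.2063]
orientation: [-2.951, -0.953, -0.177]
force: [-0.1, 0.4, -2.4]
opening: 0.0102
finger_force: 83.0
```

Call:
{"api": "send_rows", "payload": {"increments": [[[0, -0.15, 0], [0, 0, 0], 5], [[0, -0.16, 0], [0, 0, 0], 5], [[0, -0.16, 0], [0, 0, 0], 5], [[0, -0.16, 0], [0, 0, 0], 5], [[0, -0.15, 0], [0, 0, 0], 5]]}}

```text
clock: 18.95
ee_pos: [0.5304, -0.1164, 0.2041]
orientation: [-2.988, -0.966, 0.003]
force: [0.1, 0.3, -3.2]
opening: 0.0111
finger_force: 82.9
```

```bash
python3 - <<'E'
from h import *
chk();p,R,s=pose()
c=snap("top");print([x["at"] for x in finder.look_for(c,"reader_window")[:1]],[(x["at"],x["score"]) for x in finder.look_for(c,"stack")[:3]])
# reader centre by the window's dark square, projected at z=.035
g=c["img"].max(2);m=(g<70).astype(np.uint8);m[:, :215]=0;m[:,300:]=0;m[:180]=0;m[255:]=0
n,l,st,ce=cv2.connectedComponentsWithStats(m);i=1+st[1:,4].argmax();k=np.argwhere(l==i)[:,::-1].astype(np.float32)
r=cv2.minAreaRect(k);b=cv2.boxPoints(r);B=np.array([ray(c,q,.035) for q in b]);print(st[i],B.mean(0),np.linalg.norm(np.diff(B,axis=0),axis=1),np.arctan2(*(B[1]-B[0])[[1,0]])%(np.pi/2),s["joint_positions"])
s2=snap("scene");print([(x["at"],x["score"]) for t in("reader_window","stud","stack") for x in finder.look_for(s2,t)[:3]])
E
```

```text
[ 0.5304 -0.1164  0.2041] 18.95 [ 0.0647  0.3068 -3.1875] 0.0110518029655115 82.93466448783875
tilt [ 0.0016 -0.0015 -0.0004]
heel [-0.004  -0.0029  0.1403]
world up in tool [-0.0015 -0.0016 -1.    ]
[[0.4604, 0.1668, 0.0359]] [([0.2438, 0.3031, 0.012], 0.79), ([0.2925, -0.366, 0.0135], 0.72)]
[238 193  43  42 464] [0.4625 0.173  0.035 ] [0.0892 0.0901 0.089 ] 1.2946467432002455 [-0.216   0.3153 -0.1817  1.076   0.      2.3004]
[([0.4685, 0.1806, 0.0318], 0.96), ([0.7088, -0.1207, 0.0226], 0.75), ([0.4347, -0.1835, 0.184], 0.7), ([0.2477, -0.3621, 0.0172], 0.92), ([0.2423, 0.3072, 0.0161], 0.65), ([0.4706, -0.1518, 0.0118], 0.64)]
```

Call:
{"api": "send_rows", "payload": {"increments": [[[0, 0, 0], [0.059, -0.081, 0], 5], [[0, 0, 0], [0.118, -0.161, 0], 5], [[0, 0, 0], [0.177, -0.242, 0], 5], [[0, 0, 0], [0.236, -0.323, 0], 5], [[0, 0, 0], [0.236, -0.323, 0], 5]]}}

```text
clock: 19.8
ee_pos: [0.5306, -0.0449, 0.2049]
orientation: [-2.988, -0.965, -0.002]
force: [0.4, 0.5, -2.8]
opening: 0.0106
finger_force: 82.9
```

Call:
{"api": "send_rows", "payload": {"increments": [[[0, 0, 0], [0.236, -0.323, 0], 5], [[0, 0, 0], [0.236, -0.323, 0], 5], [[0, 0, 0], [0.236, -0.323, 0], 5], [[0, 0, 0], [0.236, -0.323, 0], 5], [[0, 0, 0], [0.236, -0.323, 0], 5]]}}

```text
clock: 20.3
ee_pos: [0.531, 0.0554, 0.205]
orientation: [-2.988, -0.967, -0.001]
force: [0.3, 0.5, -1.9]
opening: 0.0105
finger_force: 82.9
```

Call:
{"api": "send_rows", "payload": {"increments": [[[0, 0, 0], [0.236, -0.323, 0], 5], [[0, 0, 0], [0.236, -0.323, 0], 5], [[0, 0, 0], [0.236, -0.323, 0], 5], [[0, 0, 0], [0.236, -0.323, 0], 5], [[0, 0, 0], [0.236, -0.323, 0], 5]]}}

```text
clock: 20.8
ee_pos: [0.5314, 0.1554, 0.2051]
orientation: [-2.988, -0.967, -0.001]
force: [0.2, -0.2, -2.7]
opening: 0.0105
finger_force: 82.9
```

Call:
{"api": "send_rows", "payload": {"increments": [[[0, 0, 0], [0.236, -0.323, 0], 5], [[0, 0, 0], [0.236, -0.323, 0], 5], [[0, 0, 0], [0.177, -0.242, 0], 5], [[0, 0, 0], [0.118, -0.161, 0], 5], [[0, 0, 0], [0.059, -0.081, 0], 5]]}}

```text
clock: 21.3
ee_pos: [0.5323, 0.2245, 0.2051]
orientation: [-2.988, -0.967, -0.001]
force: [-0.5, 0.2, -2.2]
opening: 0.0109
finger_force: 82.9
```

```bash
python3 - <<'E'
from h import *
chk();p,R,s=pose();print(s["joint_positions"])
rel([.5328,.2236,.179],down(TYAW+np.pi/4))
E
```

```text
[0.5323 0.2245 0.2051] 21.3 [-0.4961  0.1515 -2.1981] 0.010935903495959846 82.91164040565491
tilt [ 0.0008  0.001  -0.0013]
heel [-0.002   0.3379  0.1408]
world up in tool [ 0.001  -0.0008 -1.    ]
[ 0.3986  0.3705 -0.0954  1.1041  0.001   2.9141]
turn [-0.0051 -0.0067  0.0084] shift [-0.0022  0.0208  0.5223]
```

Call:
{"api": "send_rows", "payload": {"increments": [[[0, 0, 0], [0, 0.01, 0.08], 5], [[0, 0, 0], [0, 0.01, 0.14], 5], [[0, 0, 0], [0, 0, 0.14], 5], [[0, 0, 0], [0, 0, 0.1], 5], [[0, 0, 0], [0, 0, 0.06], 5]]}}

```text
clock: 21.8
ee_pos: [0.5326, 0.2218, 0.1781]
orientation: [-2.989, -0.964, 0.001]
force: [-0.2, -0.0, -3.5]
opening: 0.0108
finger_force: 82.9
```

Call:
{"api": "send_rows", "payload": {"increments": [[[0, 0, 0], [0, 0, 0], 5], [[0, 0, 0], [0, 0, 0], 5], [[0, 0, 0], [0, 0, 0], 5], [[0, 0, 0], [0, 0, 0], 5], [[0, 0, 0], [0, 0, 0], 5]]}}

```text
clock: 22.3
ee_pos: [0.5332, 0.2226, 0.1794]
orientation: [-2.988, -0.965, -0.002]
force: [0.2, -0.2, -2.6]
opening: 0.0109
finger_force: 82.9
```

```bash
python3 - <<'E'
from h import *
chk();p,R,s=pose();print("vel",np.abs(s["joint_vel"]).max())
rel([.5328,.2236,.179],down(TYAW+np.pi/4))
# tray's actual pose in the wrist view: predicted pocket/stud position versus found; other things in top view
q=down(TYAW+np.pi/4);T=R*q.inv()*Ro.from_euler('z',TYAW);o=p-T.apply(np.array([60,60,44.1])/1000);print("tray centre",o,"stud predicted",o+T.apply([-.028,-.028,.03]))
for n in("top","scene","wrist"):
    c=snap(n);
    for t in("stud","tray","stack","screwdriver","cradle"): print(n,t,[(x["at"].round(3) if hasattr(x["at"],"round") else np.round(x["at"],3),round(x["score"],2)) for x in finder.look_for(c,t)[:3]])
    P=proj(c,[o+T.apply(np.array(a)/1000) for a in([75,75,20],[75,-75,20],[-75,-75,20],[-75,75,20])])
    if n=="top":
        # measured tray outline: non-green blob
        I=c["img"].astype(int);print("pred corners",P.round(1).tolist());x0,y0=P.min(0).astype(int)-8;x1,y1=P.max(0).astype(int)+8
        m=np.abs(I[...,0]-I[...,1])<14;m&=(I[...,1]>90)&(I[...,1]<175);w=np.zeros(m.shape,np.uint8);w[y0:y1,x0:x1]=m[y0:y1,x0:x1]
        r=cv2.minAreaRect(cv2.findNonZero(cv2.morphologyEx(w,cv2.MORPH_OPEN,np.ones((3,3)))));print("rect",r,"pred",cv2.minAreaRect(P.astype(np.float32)))
E
```

```text
[0.5332 0.2226 0.1794] 22.3 [ 0.1612 -0.2284 -2.5534] 0.010922285752316655 82.92866349220276
tilt [ 0.0008  0.0015 -0.    ]
heel [-0.0012  0.3362  0.115 ]
world up in tool [ 0.0015 -0.0008 -1.    ]
vel 0.0017502775971284365
turn [-0.0055 -0.0099  0.0002] shift [ 0.0041 -0.0207  0.0078]
tray centre [0.4645 0.1731 0.1352] stud predicted [0.4323 0.1499 0.1651]
top stud [(array([0.431, 0.144, 0.144]), 0.76), (array([ 0.702, -0.127,  0.027]), 0.47)]
top tray [(array([0.475, 0.159, 0.149]), 0.97), (array([ 0.465, -0.164,  0.012]), 0.74)]
top stack [(array([ 0.462, -0.165,  0.01 ]), 0.96), (array([ 0.291, -0.362,  0.015]), 0.76), (array([0.22 , 0.393, 0.038]), 0.51)]
top screwdriver [(array([0.386, 0.003, 0.021]), 0.66)]
top cradle [(array([ 0.662, -0.014,  0.03 ]), 0.56)]
pred corners [[226.2, 173.8], [288.7, 183.3], [278.7, 246.3], [215.6, 236.6]]
rect ((247.0, 211.0), (84.0, 80.0), 90.0) pred ((252.16705322265625, 209.9229736328125), (63.80649185180664, 64.0746841430664), 9.038225173950195)
scene stud [(array([ 0.707, -0.121,  0.024]), 0.51)]
scene tray [(array([0.478, 0.208, 0.158]), 0.66)]
scene stack [(array([0.242, 0.31 , 0.017]), 0.92), (array([ 0.292, -0.356,  0.014]), 0.91), (array([ 0.462, -0.166,  0.017]), 0.69)]
scene screwdriver [(array([0.396, 0.006, 0.019]), 0.75)]
scene cradle [(array([ 0.674, -0.007,  0.026]), 0.87), (array([ 0.683, -0.209,  0.039]), 0.58), (array([0.502, 0.21 , 0.033]), 0.21)]
wrist stud []
wrist tray [(array([0.525, 0.215, 0.158]), 0.63)]
wrist stack [(array([ 0.518, -0.141,  0.018]), 0.9), (array([0.247, 0.328, 0.014]), 0.82)]
wrist screwdriver []
wrist cradle [(array([ 0.671, -0.001,  0.027]), 0.71)]
```

The tray is level, still and centred about 10 cm above the reader glass. The stud was found at its pocket's position, and the stack is unmoved.

```bash
python3 -c "
from plant import ctrl;print(ctrl.finish_job())"
```

```text
the job is handed in; nothing more can be done
None
```

Job handed in at about 22.5 s: stud standing in its pocket, tray peeled off heel-last with the stack unmoved, and held level and still about 10 cm above the reader; the last checks were by finder and pose readings, since my picture limit was used up.

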